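Make up two sewing-machine kits

TASK

Make up two kits for the sewing machines: stand the red and the green thread spool upright in the dark-floored pocket of the blue tray and lay the needle tin flat in that tray's white-floored pocket; only when the blue kit is complete, put together the yellow one, with the blue spool upright in the dark-floored pocket and the tape measure flat, button up, in the white-floored pocket. Everything must rest on the tray floor; leave the black spool, the steel weight and the pin bowl where they are, and do not knock any spool over.

Things in the scene. Friction and masses are not known exactly. Their poses are not given: they have to be found in the camera images.
- blue_tray: Blue plastic kit tray, fixed, in mm: 222 (own x) x 120 (own y), walls and divider 4 thick, rim 16 above the table. A divider makes two pockets, both floors at z = 4: larger, dark floor, 124 (x) x 112 (y) inside, centre at own x = -45, y = 0; smaller, white floor, 86 (x) x 112 (y) inside, centre at own x = +64, y = 0. Origin: centre of the underside, z up.
- yellow_tray: Yellow plastic kit tray, fixed, in mm: 222 (own x) x 120 (own y), walls and divider 4 thick, rim 16 above the table. A divider makes two pockets, both floors at z = 4: larger, dark floor, 124 (x) x 112 (y) inside, centre at own x = -45, y = 0; smaller, white floor, 86 (x) x 112 (y) inside, centre at own x = +64, y = 0. Origin: centre of the underside, z up.
- red_spool: Red thread spool, mm: 44 in diameter, 60 tall, standing upright, plain cylinder, small grey core disc on top; about 0.12 kg. Origin: centre of the underside; z up along its axis. Grip it across the diameter anywhere on its height.
- green_spool: Green thread spool, mm: 44 in diameter, 60 tall, standing upright, plain cylinder, small grey core disc on top; about 0.12 kg. Origin: centre of the underside; z up along its axis. Grip it across the diameter anywhere on its height.
- blue_spool: Blue thread spool, mm: 44 in diameter, 60 tall, standing upright, plain cylinder, small grey core disc on top; about 0.12 kg. Origin: centre of the underside; z up along its axis. Grip it across the diameter anywhere on its height.
- needle_tin: Brass-coloured flat needle tin, closed, 60 (own x) x 26 (own y) x 20 (z) mm, lying flat with any yaw; about 0.07 kg. Origin: centre of the underside; z up. Grip it across its 26 mm width.
- tape_measure: Round orange pocket tape measure with a white button on top, 50 mm in diameter, 28 mm tall, lying flat; about 0.09 kg. Origin: centre of the underside; z up.
- black_spool: Spare black thread spool, belongs to no kit: leave it alone. mm: 44 in diameter, 60 tall, standing upright, plain cylinder, small grey core disc on top; about 0.12 kg. Origin: centre of the underside; z up along its axis. Grip it across the diameter anywhere on its height.
- pattern_weight: Bare steel pattern weight with a knob, 60 mm in diameter, 40 mm tall, 0.5 kg: leave it alone. Origin: centre of the underside.
- pin_dish: Brown wooden pin bowl, 90 mm across the rim, 26 mm tall: leave it alone. Origin: centre of the underside.

How it is judged (in metres and radians):
On the way, in this order (a step that is already met when the one before it is completed fails the run):
1. the blue kit is complete (red spool, green spool and needle tin in their pockets) while the blue spool and the tape measure are not yet in the yellow tray (x of red_spool in the frame of blue_tray between -0.087 and -0.003 m and y of red_spool in the frame of blue_tray between -0.036 and 0.036 m and z of red_spool in the frame of blue_tray between 0.001 and 0.008 m and angle between each of red_spool, green_spool, needle_tin's own z axis and vertical below 0.12 rad and linear speed of each of red_spool, green_spool, needle_tin below 0.03 m/s and x of green_spool in the frame of blue_tray between -0.087 and -0.003 m and y of green_spool in the frame of blue_tray between -0.036 and 0.036 m and z of green_spool in the frame of blue_tray between 0.001 and 0.008 m and x of needle_tin in the frame of blue_tray between 0.028 and 0.1 m and y of needle_tin in the frame of blue_tray between -0.05 and 0.05 m and z of needle_tin in the frame of blue_tray between 0.001 and 0.008 m and horizontal distance between each of blue_spool, tape_measure and yellow_tray above 0.11 m), for 0.2 s.
2. the yellow kit is complete (blue spool and tape measure in their pockets) (x of blue_spool in the frame of yellow_tray between -0.087 and -0.003 m and y of blue_spool in the frame of yellow_tray between -0.036 and 0.036 m and z of blue_spool in the frame of yellow_tray between 0.001 and 0.008 m and angle between each of blue_spool, tape_measure's own z axis and vertical below 0.12 rad and linear speed of each of blue_spool, tape_measure below 0.03 m/s and x of tape_measure in the frame of yellow_tray between 0.044 and 0.084 m and y of tape_measure in the frame of yellow_tray between -0.033 and 0.033 m and z of tape_measure in the frame of yellow_tray between 0.001 and 0.008 m), for 0.2 s.
At the end, for the whole second after the job is handed in: Red and green spools in the blue tray's dark pocket, needle tin in its white pocket; blue spool in the yellow tray's dark pocket, tape measure in its white pocket: each wholly inside, upright or flat within 0.12 rad, underside within 3 mm of the floor, at rest (all of step 2 and x of red_spool in the frame of blue_tray between -0.087 and -0.003 m and y of red_spool in the frame of blue_tray between -0.036 and 0.036 m and z of red_spool in the frame of blue_tray between 0.001 and 0.008 m and angle between each of red_spool, green_spool, needle_tin's own z axis and vertical below 0.12 rad and linear speed of each of red_spool, green_spool, needle_tin below 0.03 m/s and x of green_spool in the frame of blue_tray between -0.087 and -0.003 m and y of green_spool in the frame of blue_tray between -0.036 and 0.036 m and z of green_spool in the frame of blue_tray between 0.001 and 0.008 m and x of needle_tin in the frame of blue_tray between 0.028 and 0.1 m and y of needle_tin in the frame of blue_tray between -0.05 and 0.05 m and z of needle_tin in the frame of blue_tray between 0.001 and 0.008 m); the robot touches nothing.
It fails at once if a thing that belongs to no kit (black spool) was moved more than 20 mm (distance of black_spool from where it was at the start of the episode above 0.02 m).
It fails at once if a thing that belongs to no kit (pattern weight) was moved more than 20 mm (distance of pattern_weight from where it was at the start of the episode above 0.02 m).
It fails at once if a thing that belongs to no kit (pin dish) was moved more than 20 mm (distance of pin_dish from where it was at the start of the episode above 0.02 m).
It fails at once if a spool was knocked over (angle between any of red_spool, green_spool, blue_spool's own z axis and vertical above 1.1 rad).
It also fails if it takes over 128 s, if anything falls off the work surface, if the arm or the gripper's body presses on something with over 40 N, if the wrist force passes 120 N, or if a joint passes its speed limit or range.

ROBOT

A 6-joint arm with a two-finger parallel gripper is mounted at the origin on the work surface. World frame = base frame: x ahead of the robot, y to its left, z up, the work surface at z = 0. Lengths are in mm, angles in degrees, forces in N, time in s.
With the tool pointing down it reaches from about 275 to 825 mm from the base axis. Payload 5.2 kg.
Tool frame: the origin (TCP) lies midway between the tips of the shut fingers; the grasp point (between the pads) lies 19 mm behind it; z points along the fingers, y is the line along which they close (so a half turn about z gives the same grasp; the last joint's range is limited). The gripper opens to 93 mm and grips with 3 to 60 N. Pads are 15 mm wide; open, the fingers measure 128 mm over their backs; the gripper's body (75 mm by 188 mm) begins 65 mm behind the grasp point.
Start: joints at [64.813, 14.817, 87.949, -0, 77.235, -11.62], TCP at [129.003, 534.662, 218.653] pointing down, gripper open.
Joint ranges: [-179.93, 179.93], [-52.35, 119.4], [10.71, 147.94], [-69.91, 249.91], [12.55, 155.21], [-178.61, 178.61]. Speed limits (degrees/s): [147.25, 147.25, 180, 180, 180, 180].

INTERFACE

Orientations are given as [roll, pitch, yaw] about the fixed x, y, z axes, in that order (R = Rz(yaw) Ry(pitch) Rx(roll)).
In Python, from cell import env, command_gripper, kinematics, readout, viewer, workorder, recognise, trace gives the robot as it stands. Calls block until the motion is done:
- env.goto(position, orientation): joint-space move of the TCP to a pose.
- env.move_straight(position, rot=None, v=150): straight line of the TCP; rot=None keeps the orientation; v is the mean speed in mm/s.
- env.goto_joints(angles): joint-space move.
- command_gripper(opening, grip_force=None): finger opening in mm; grip_force is the grip in N (None keeps the last); returns when the fingers have stopped.
- env.dwell(seconds).
- kinematics.solve_ik(position, orientation): joint angles nearest the present ones, or None.
- readout.get_state(): the state.
- viewer.get_image(name): name is "side" or "top"; returns (picture, depth): 480x640x3 uint8, blue, green, red; 480x640 float32, mm along the optical axis (not along the pixel's ray), 0 where there is no reading.
- viewer.camera_params(name): a dict with "fx", "fy", "cx", "cy" (pixels), "cam_to_world" (4x4, takes a point from camera to world coordinates). Camera axes: x right, y down, z forward; pixel columns grow to the right and rows downward; lengths in mm; the calibration is good to about 2 mm. A picture is of the moment at which its call begins. camera_params takes no time and is no camera call.
A pose or a line that the arm cannot do raises env.PlanningError and nothing moves.
- workorder.close_job(): hands the job in, once; it reports no verdict.
Trained networks look in the newest picture that a camera, given by its name, has taken for a name from the list of things; names that differ only in an ending like _2 or _b are one class to them, and where a whole thing is asked for, a point or a joint stands for the part that bears it (a point fixed in the world has none). Each returns a list of dicts, best first, with "p" (0 to 1); they miss things now and then, are a little off and sometimes report something else, mostly with a low value. They report only what shows in the picture. A call takes as long as a camera call.
- recognise(camera, target): "position" ([x, y, z] in mm, in world coordinates, good to about 4 mm: the middle of the surface that is visible of it).
- trace(camera, target): "pixels" (480x640 bool, what is visible of it).
The state is a dict: "clock": time; "joints": joint angles; "joint_velocities": joint speeds; "joint_efforts": joint torques, N m; "ee_pos": TCP position; "eef_rot": TCP orientation; "force": force on the tool from outside, world axes, zero at the start; "ft_torque": the same for the moment, N m; "width": finger opening in mm.
Only numpy, scipy, OpenCV 4.12 (cv2) and the standard library are available. Lean on these libraries where they do the work, as an engineer would, in place of code of your own. Each camera call takes 0.05 s, during which the arm holds its last target. There are 200 camera calls.

## Working session

There is one attempt and no reset: what is moved stays moved. The work goes in short steps, each a Python script; the robot and the scene stay as the last script left them, time stands still between calls to the robot, and variables do not carry over. Pictures are saved under pics/ and viewed, on a budget of 14 in all, crops included, one or two more only if the job needs it, and the job is handed in when it is done.

```bash
mkdir -p pics; cat > h.py <<'E'
import numpy as np, cv2
from cell import env, command_gripper, kinematics, readout, viewer, workorder, recognise, trace
def snap(cam,name=None):
    im,d=viewer.get_image(cam)
    if name: cv2.imwrite(f'pics/{name}.png',im)
    return im,d
def pts(cam,d,mask):
    p=viewer.camera_params(cam); T=np.array(p['cam_to_world'])
    v,u=np.nonzero(mask&(d>0)); z=d[v,u]
    c=np.stack([(u-p['cx'])/p['fx']*z,(v-p['cy'])/p['fy']*z,z,np.ones_like(z)])
    return (T@c)[:3].T
E
python3 - <<'E'
from h import *
for cam in ['top','side']:
    im,d=snap(cam,cam+'0')
    p=viewer.camera_params(cam); print(cam,p['fx'],np.round(p['cam_to_world'],2).tolist())
    for n in "blue_tray yellow_tray red_spool green_spool blue_spool needle_tin tape_measure black_spool pattern_weight pin_dish".split():
        print(n,[(np.round(r['position']).tolist(),round(r['p'],2)) for r in recognise(cam,n)[:3]])
print(readout.get_state())
E
```

```text
top 570.6392971197935 [[-0.0, -0.98, 0.18, 308.77], [-1.0, 0.01, 0.02, 33.22], [-0.02, -0.18, -0.98, 1211.85], [0.0, 0.0, 0.0, 1.0]]
blue_tray [([634.0, 163.0, 8.0], 0.92)]
yellow_tray [([619.0, -172.0, 6.0], 0.97)]
red_spool [([413.0, 332.0, 58.0], 0.56)]
green_spool [([442.0, -98.0, 55.0], 0.76)]
blue_spool [([379.0, -227.0, 59.0], 0.76)]
needle_tin [([405.0, 240.0, 23.0], 0.75)]
tape_measure [([450.0, 19.0, 26.0], 0.95)]
black_spool [([452.0, 120.0, 60.0], 0.94), ([415.0, 331.0, 60.0], 0.18)]
pattern_weight [([438.0, -330.0, 26.0], 0.68), ([446.0, -96.0, 57.0], 0.45)]
pin_dish [([572.0, 446.0, 14.0], 0.62)]
side 495.51783878116277 [[0.99, -0.09, 0.13, 340.24], [-0.16, -0.63, 0.76, -908.44], [0.02, -0.77, -0.64, 844.25], [0.0, 0.0, 0.0, 1.0]]
blue_tray [([634.0, 159.0, 8.0], 0.92)]
yellow_tray [([617.0, -167.0, 5.0], 0.77)]
red_spool [([421.0, 321.0, 44.0], 0.68)]
green_spool [([446.0, -121.0, 46.0], 0.81), ([632.0, 159.0, 6.0], 0.48)]
blue_spool [([377.0, -250.0, 50.0], 0.98)]
needle_tin [([409.0, 225.0, 22.0], 0.77)]
tape_measure [([449.0, 5.0, 24.0], 0.74)]
black_spool [([450.0, 105.0, 48.0], 0.74), ([436.0, -342.0, 16.0], 0.43)]
pattern_weight [([437.0, -342.0, 17.0], 0.63)]
pin_dish [([570.0, 459.0, 19.0], 0.67)]
{'clock': 1.1, 'joints': array([ 6.48147222e+01,  1.48171201e+01,  8.79482668e+01, -8.89611075e-04,
        7.72353086e+01, -1.16219000e+01]), 'joint_velocities': array([ 0.04667438,  0.00019761, -0.08593118, -0.03530456,  0.03373986,
       -0.02795326]), 'joint_efforts': array([ 9.39121310e-04, -4.37208652e+01, -2.84316105e+01,  7.20346207e-02,
        3.10922053e-02, -4.10539451e-05]), 'ee_pos': array([128.993493  , 534.66590475, 218.65397796]), 'eef_rot': array([-1.79999144e+02,  7.09707097e-04,  1.66436819e+02]), 'force': array([-0.867726  , -0.24862171,  0.0820421 ]), 'ft_torque': array([-0.04259001,  0.01327008,  0.04561328]), 'width': 92.90154879684275}
```

View pics/top0.png

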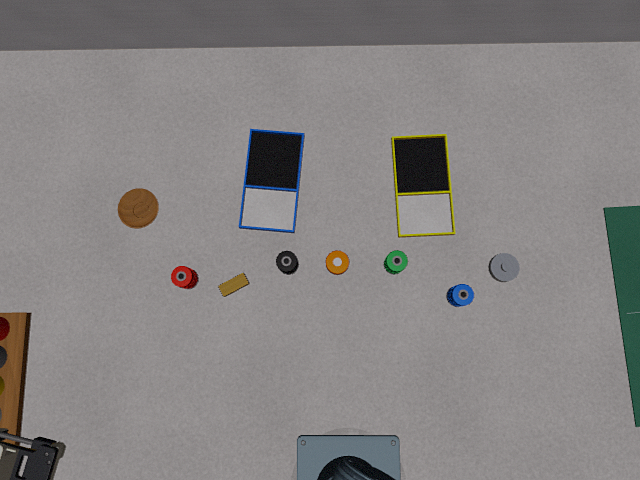

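```bash
python3 - <<'E'
from h import *
im,d=snap('top')
P=pts('top',d,np.ones(d.shape,bool))
def masked(n):
    t=trace('top',n)[0]; return t['pixels'],round(t['p'],2)
for n,h in dict(red_spool=60,green_spool=60,blue_spool=60,black_spool=60,tape_measure=28,needle_tin=20,pattern_weight=None,pin_dish=None,blue_tray=0,yellow_tray=0).items():
    m,p=masked(n); q=pts('top',d,m)
    if h: q=q[abs(q[:,2]-h)<5]
    r=cv2.minAreaRect(q[:,:2].astype(np.float32))
    print(n,p,len(q),'z',np.round(np.percentile(q[:,2],[5,50,95])),'mean',np.round(q.mean(0),1),'rect',np.round(r[0],1),np.round(r[1],1),round(r[2],1))
    if 'tray' in n:
        for nm,c in (('white',im.min(2)>130),('dark',im.max(2)<100)):
            k=np.zeros(m.shape,np.uint8); hull=cv2.convexHull(np.argwhere(m)[:,::-1].astype(np.int32)); cv2.fillPoly(k,[hull],1)
            q=pts('top',d,c&(k>0)); 
            if len(q): r=cv2.minAreaRect(q[:,:2].astype(np.float32)); print('  ',nm,len(q),np.round(q.mean(0),1),np.round(r[0],1),np.round(r[1],1),round(r[2],1))
E
```

```text
red_spool 0.71 308 z [56. 59. 62.] mean [419.4 334.   58.7] rect [418.9 334.2] [39.  40.9] 0.4
green_spool 0.87 342 z [56. 59. 63.] mean [ 448.7 -102.8   59. ] rect [ 448.1 -102.5] [42.8 40.9] 86.2
blue_spool 0.88 360 z [56. 59. 62.] mean [ 379.7 -232.5   59. ] rect [ 379.7 -232.6] [41.5 40.9] 64.0
black_spool 0.93 330 z [56. 59. 62.] mean [449.2 121.1  58.9] rect [449.4 121.2] [40.7 42.4] 55.6
tape_measure 0.93 401 z [24. 27. 30.] mean [450.8  17.5  26.8] rect [450.5  17.7] [46.  46.7] 89.6
needle_tin 0.81 317 z [16. 19. 22.] mean [405.5 235.3  18.8] rect [405.4 235.5] [25.4 60.2] 26.5
pattern_weight 0.68 721 z [ 7. 20. 40.] mean [ 438.1 -328.7   21.6] rect [ 437.9 -333.3] [64.3 60.4] 64.7
pin_dish 0.61 1311 z [ 1. 13. 26.] mean [571.9 447.6  13.4] rect [571.4 442.4] [88.4 91.9] 66.0
blue_tray 0.58 5448 z [-1.  4. 15.] mean [633.1 158.7   4.6] rect [634.9 158.5] [121.7 227.2] 85.4
   white 1918 [571.4 164.9   3.1] [637.  162.9] [118.6 230.3] 85.0
   dark 2896 [675.7 155.8   3.6] [631.9 156.4] [117.4 220.9] 84.8
yellow_tray 0.64 5723 z [-0.  4. 15.] mean [ 619.2 -169.5    4.9] rect [ 621.7 -170.4] [227.7 125.5] 2.4
   white 1984 [ 557.6 -172.3    3.1] [ 622.8 -170.7] [232.2 126.7] 2.4
   dark 2927 [ 663.5 -167.9    3.6] [ 618.3 -167.5] [220.3 118.2] 2.2
```

The top view shows both trays with the dark pocket at the far end: blue around px (272,180), yellow around (423,186). The red spool is at (183,277), tin at (233,285), black spool at (287,262), tape at (337,262), green spool at (397,261), blue spool at (461,295), weight at (504,267) and bowl at (138,208). The traced masks agree with these, so I'll start with the red spool.

```bash
cat >> h.py <<'E'
TR={'blue':(632.9,159.2,175.1),'yellow':(620.3,-169.7,182.4)}
def tray(t,x,y):
    X,Y,a=TR[t]; c,s=np.cos(np.radians(a)),np.sin(np.radians(a))
    return X+c*x-s*y, Y+s*x+c*y
def rot(x,y,closing):          # closing: world direction of finger travel, deg
    j1=np.degrees(np.arctan2(y,x)); yaw=closing-90
    o=[yaw+180*k for k in range(-2,3)]
    yaw=min(o,key=lambda w:abs(90+j1-w)); return [180,0,(yaw+180)%360-180]
def pick(x,y,closing,z,opening,force=20,up=160):
    r=rot(x,y,closing); command_gripper(opening)
    env.goto([x,y,up],r); env.move_straight([x,y,z+45],v=250); env.move_straight([x,y,z],v=100)
    command_gripper(0,force); w=readout.get_state()['width']
    env.move_straight([x,y,up],v=200)
    s=readout.get_state(); print('picked w',round(w,1),round(s['width'],1),'F',np.round(s['force'],1),'t',round(s['clock'],1)); return s['width']
def place(x,y,closing,z,opening,up=160):
    r=rot(x,y,closing)
    env.goto([x,y,up],r); env.move_straight([x,y,z+30],v=200); env.move_straight([x,y,z],v=60)
    F=readout.get_state()['force']; command_gripper(opening); env.dwell(.1); env.move_straight([x,y,up],v=200)
    print('placed',np.round([x,y],1),'F',np.round(F,1),'t',round(readout.get_state()['clock'],1))
E
python3 - <<'E'
from h import *
w=pick(419,334.2,90,22,72)
if w>35: place(*tray('blue',-76,0),85.1,27,60)
im,d=snap('top','t1')
q=pts('top',d,trace('top','red_spool')[0]['pixels']); q=q[q[:,2]>55]; print(q.mean(0),tray('blue',-76,0))
E
```

```text
picked w 43.8 43.6 F [-0.5 -0.4 -1.6] t 6.1
placed [708.6 152.7] F [ 1.1 -0.5 -1.4] t 10.2Traceback (most recent call last):
  File "<stdin>", line 5, in <module>
IndexError: list index out of range
```

```bash
python3 - <<'E'
from h import *
w=pick(448.4,-102.6,90,22,72)
im,d=snap('top','t2')
t=trace('top','red_spool'); print(len(t))
if w>35: place(*tray('blue',-16,0),85.1,27,60)
E
```

```text
picked w 43.7 43.9 F [-0.5 -0.4 -1.6] t 15.4
2
placed [648.8 157.8] F [-0.   1.2 -1.8] t 20.4
```

View pics/t2.png

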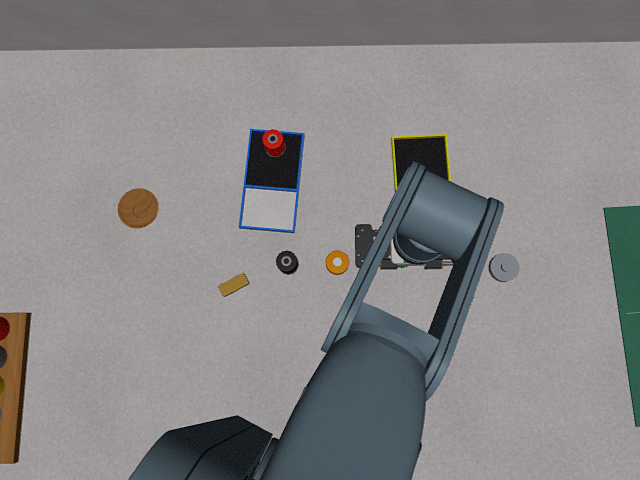

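Red stands upright in the dark pocket, with its top at px (273,140). The tin is still at (233,285) and the tape at (337,262). Next is the tin.

```bash
python3 - <<'E'
from h import *
w=pick(405.4,235.5,26.5,4,60)
im,d=snap('top')
for n in ['red_spool','green_spool']:
    for t in trace('top',n)[:1]:
        q=pts('top',d,t['pixels']); q=q[q[:,2]>55]; print(n,len(q),q.mean(0) if len(q) else '')
if 20<w<35: place(*tray('blue',64,0),85.1,9,45)
env.goto([380,-100,250],[180,0,180])
im,d=snap('side','s3')
im,d=snap('top','t3')
for n,h in dict(red_spool=60,green_spool=60,needle_tin=20).items():
    for t in trace('top',n)[:1]:
        q=pts('top',d,t['pixels']); q=q[abs(q[:,2]-h-4)<5]
        v=q[:,:2].mean(0)-TR['blue'][:2]; a=np.radians(TR['blue'][2])
        print(n,round(t['p'],2),len(q),q.mean(0),'own',np.cos(a)*v[0]+np.sin(a)*v[1],-np.sin(a)*v[0]+np.cos(a)*v[1])
E
```

```text
picked w 26.1 25.6 F [-0.1  0.6 -1.2] t 24.5
red_spool 336 [707.51191283 151.27308724  62.36281683]
green_spool 327 [645.62303654 155.76545657  62.53544102]
placed [569.1 164.7] F [ 0.3  0.  -1.4] t 28.8
red_spool 0.96 292 [707.65712894 151.66990189  63.002357  ] own -75.1271115837857 1.117053891316159
green_spool 0.57 300 [646.0502056  156.6909132   62.94558492] own -13.31646396710648 1.3766667318992283
needle_tin 0.81 289 [565.46882307 163.49976282  22.88049407] own 67.5520084569366 1.4757151965500412
```

View pics/s3.png

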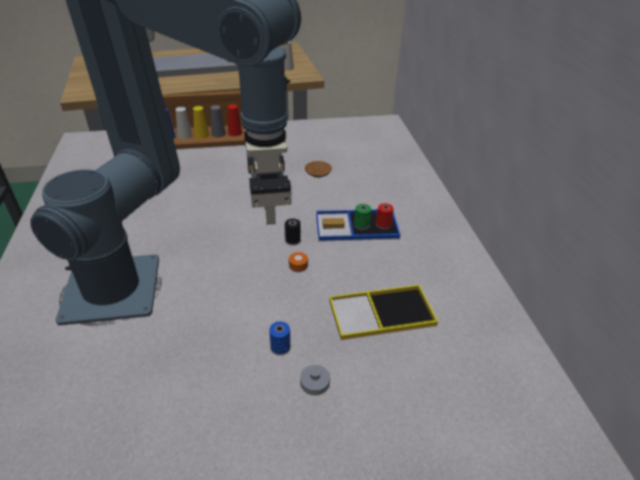

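The blue kit looks complete: tin at px (333,223), green spool at (363,215) and red spool at (385,215) are all inside the tray. On to the yellow kit.

```bash
python3 - <<'E'
from h import *
w=pick(379.7,-232.5,90,22,72)
if w>35: place(*tray('yellow',-45,0),92.4,27,60)
w=pick(450.6,17.6,90,4,76)
if w>40: place(*tray('yellow',64,0),92.4,9,64)
env.goto([380,300,300],[180,0,180]); env.dwell(.3)
im,d=snap('side','s4'); im,d=snap('top','t4')
for n,tr,h in [('red_spool','blue',60),('green_spool','blue',60),('needle_tin','blue',20),('blue_spool','yellow',60),('tape_measure','yellow',28),('black_spool','blue',56),('pattern_weight','blue',32)]:
    for t in trace('top',n)[:1]:
        q=pts('top',d,t['pixels']); q=q[abs(q[:,2]-h-4)<6]
        v=q[:,:2].mean(0)-TR[tr][:2]; a=np.radians(TR[tr][2])
        print(n,round(t['p'],2),len(q),np.round(q.mean(0),1),'own',np.round([np.cos(a)*v[0]+np.sin(a)*v[1],-np.sin(a)*v[0]+np.cos(a)*v[1]],1))
E
```

```text
picked w 43.8 44.1 F [ 0.2  0.2 -1.3] t 35.9
placed [ 665.3 -167.8] F [ 0.  -0.4 -1.1] t 39.8
picked w 49.7 49.3 F [ 0.9  0.2 -0.6] t 45.5
placed [ 556.4 -172.4] F [-0.5  0.   0.2] t 50.8
red_spool 0.62 309 [708.  151.3  62.9] own [-75.5   1.4]
green_spool 0.8 310 [645.3 156.3  62.7] own [-12.6   1.8]
needle_tin 0.79 331 [566.1 163.5  22.6] own [66.9  1.4]
blue_spool 0.88 324 [ 664.2 -167.4   62.9] own [-43.9  -0.5]
tape_measure 0.91 408 [ 553.5 -172.2   30.8] own [66.8 -0.3]
black_spool 0.64 338 [449.2 120.8  58.6] own [179.7  53.9]
pattern_weight 0.84 108 [ 439.1 -331.9   38.5] own [151.1 505.8]
```

View pics/t4.png

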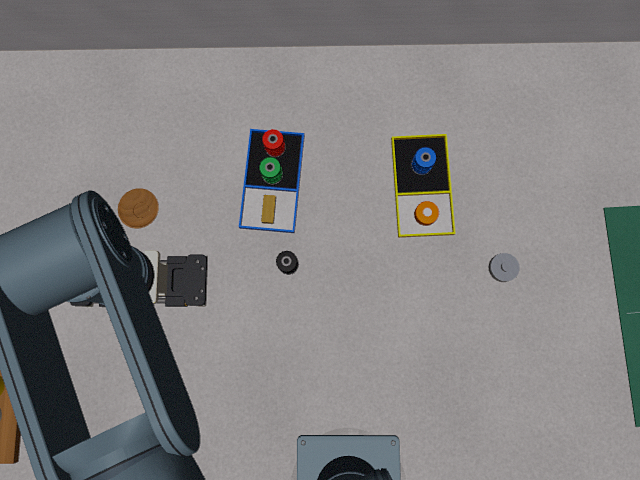

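View pics/s4.png

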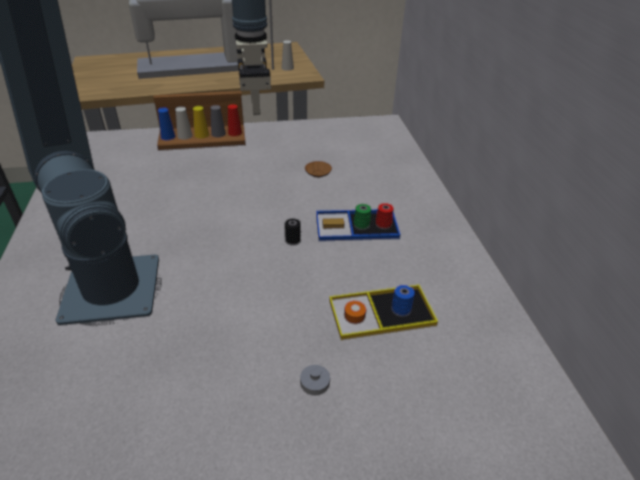

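Both pictures show all five things in their pockets: blue spool at top px (424,157) and tape, button up, at (427,213). The black spool (287,262), weight (504,267) and bowl (138,208) have not moved, and the gripper is clear. I'll hand in.

```bash
python3 -c "
from h import *
workorder.close_job(); print(readout.get_state()['clock'])"
```

```text
the job is handed in; nothing more can be done
the job is handed in; nothing more can be done
```

Both kits are made up and the job is handed in, at about 52 s of the 128 s allowed. The hand-in gives no verdict. I placed the red spool, green spool and needle tin in the blue tray first. After checking that kit from both cameras, I placed the blue spool and the tape measure in the yellow tray.

**Last checks (top camera depth, tray coordinates in mm):**

| Thing | Tray | x | y | Allowed x | Allowed y |
|---|---|---|---|---|---|
| Red spool | blue | -75.5 | 1.4 | -87 to -3 | ±36 |
| Green spool | blue | -12.6 | 1.8 | -87 to -3 | ±36 |
| Needle tin | blue | 66.9 | 1.4 | 28 to 100 | ±50 |
| Blue spool | yellow | -43.9 | -0.5 | -87 to -3 | ±36 |
| Tape measure | yellow | 66.8 | -0.3 | 44 to 84 | ±33 |

- **Resting on the floor:** every top face reads about 4 mm higher than it did on the table, so all five rest on the tray floors. Both pictures show them upright or flat.
- **Left alone:** the black spool stayed within about 1 mm of its start. The steel weight and pin bowl look unmoved, but I compared those two only by eye.
- **Small disagreement:** things read up to about 4 mm from their commanded spots along the tray's x, most for the green spool. The tightest margin, green spool to its limit, is still about 10 mm.
- **Failed check:** one recognition call missed the red spool just after it was placed, with the arm still above the tray. It was found in every later picture.

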